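Put the sharpened scraper away in the leaning tool rack

ROBOT

A 6-joint arm with a two-finger parallel gripper is mounted at the origin on the work surface. World frame = base frame: x ahead of the robot, y to its left, z up, the work surface at z = 0. Lengths are in mm, angles in degrees, forces in N, time in s.
With the tool pointing down it reaches from about 350 to 875 mm from the base axis. Payload 4.2 kg.
Tool frame: the origin (TCP) lies on the front face of the gripper's body, between the roots of the fingers; the fingertips stand 73 mm ahead of it and the grasp point (between the pads) lies 54 mm ahead of it; z points along the fingers, y is the line along which they close (so a half turn about z gives the same grasp; the last joint's range is limited). The gripper opens to 85 mm and grips with 20 to 120 N. Pads are 22 mm wide; open, the fingers measure 114 mm over their backs; the gripper's body (76 mm by 85 mm) begins 54 mm behind the grasp point. The pads swing forward as they close: fully open they stand 13 mm farther back than shut.
Start: joints at [80.306, 22.042, 0.453, 0, -68.411, -14.817], TCP at [259.26, 568.668, 303.912] pointing down, gripper open.
Joint ranges: [-179.83, 179.83], [-69.29, 118.12], [-61.27, 80.66], [-181.25, 117.63], [-171.15, -9.14], [-177.46, 177.46]. Speed limits (degrees/s): [159.86, 159.86, 180, 180, 180, 180].

INTERFACE

Orientations are given as a 3x3 rotation matrix whose columns are the frame's x, y, z axes.
In Python, from bench import arm gives the robot as it stands. Calls block until the motion is done:
- arm.move_ptp(position, orientation): joint-space move of the TCP to a pose.
- arm.move_straight(position, attitude=None, rate=150): straight line of the TCP; attitude=None keeps the orientation; rate is the mean speed in mm/s.
- arm.movej(angles): joint-space move.
- arm.open_gripper() and arm.gripper_close(effort=None): open the fingers fully, or close them until they stop; effort is the grip in N (None keeps the last).
- arm.hold(seconds).
- arm.ik(position, orientation): joint angles nearest the present ones, or None.
- arm.read_state(): the state.
- arm.get_image(name): name is "side" or "top"; returns a dict with "image" (480x640x3 uint8, red, green, blue), "fx", "fy", "cx", "cy" (pixels), "k1" (the pictures are not rectified: a ray, as slopes to the right and down, at radius r is drawn at 1 + k1 r^2 times it, then the intrinsics apply), "eye" and "attitude" of the camera in the world. Camera axes: x right, y down, z forward; pixel columns grow to the right and rows downward; lengths in mm; the calibration is good to about 2 mm. A picture is of the moment at which its call begins. There is no depth.
A pose or a line that the arm cannot do raises arm.PlanningError and nothing moves.
- arm.close_job(): hands the job in; it is judged then, once.
The state is a dict: "time": time; "joints": joint angles; "dq": joint speeds; "tau": joint torques, N m; "ee_pos": TCP position; "orientation": TCP orientation; "force": force on the tool from outside, world axes, zero at the start; "wrist_torque": the same for the moment, N m; "opening": opening from 0.0 (shut) to 1.0 (fully open); "finger_force": force on a finger pad.
Only numpy, scipy, OpenCV 4.12 (cv2) and the standard library are available. Lean on these libraries where they do the work, as an engineer would, in place of code of your own. Each camera call takes 0.05 s, during which the arm holds its last target. There are 200 camera calls.

TASK

The wide scraper, just sharpened, stands in the kerf of the low filing block. Lift it out and, keeping hold of it, push its blade fully home into the wide slot of the leaning tool rack, while the rack's turn-button is still open; then swing the turn-button fully shut across the blade's shoulder so that it locks the scraper in. Let go, and do not disturb the other things on the bench.

Things in the scene. Friction and masses are not known exactly. Their poses are not given: they have to be found in the camera images.
- scraper: Loose push scraper, 151 mm long, 0.2 kg. Steel blade 70 wide (y), 4 thick (x), 76 long, lowest 8 mm ground to 2 thick; dark wooden handle 30 wide (y), 22 thick (x), 67 long. Origin: middle of the sharp lower edge; z runs up blade (0 to 76), thin neck, handle (84 to 151). The blade's shoulder is its square top edge beside the neck. Either way round is the same.
- stand: Fixed wooden filing block 86 (x) by 124 (y) by 65 mm high; origin: centre of its underside. In its top an upright kerf 8 wide (x), 80 long (y), floor 20 mm above the table; the scraper stands loosely in it, blade down, x along the block's x, and may lean a few degrees.
- head: Fixed slotted head of the tool rack, light wood, leaning 32 degrees to the robot's side. Origin: centre of the slot's mouth, 118 mm above the table; z out of the slot along its axis, x across the slot, y along it. Slot 7 (x) by 74 (y), 78 mm deep, no bevel. Flat mouth face: x -25 to 25, y -95 to 85. At y -80 a fixed blue file handle, 24 thick, 97 high. Foot board on the table 150 by 190.
- slot_floor (a point): Centre of the slot's floor, 78 mm below the mouth: the middle of the blade's lower edge comes here when home (shoulder then 2 mm below the mouth face). 36 to 48 mm below the mouth a sprung steel bar in the +x wall presses the blade to the -x wall: from there it does not slide by its weight but needs a push of some 3 to 12 N until it stops hard on the floor.
- button (a joint): Turn-button, wooden bar 90 by 15 by 9 mm, 2 mm above the mouth face, pivoting about the head's z axis at x 0, y 52 mm of the head's frame. Radians: 0 = shut (bar along the head's y, 33 mm short arm over the blade's shoulder), 1.5 = open (short arm to the head's +x, long arm with peg to its -x, the robot's side). Stiff: stays where left. Cannot shut unless the blade is home.
- button_peg (a point): Centre of the top of the round dark peg, 15 mm thick, 42 mm high, standing on the turn-button's long arm 50 mm from the pivot, parallel to the head's z axis, from 10 to 52 mm above the mouth face.
- thread: Bystander: pale cone of thread, 68 mm thick, 110 mm high; origin under its centre.
- offcut: Bystander: small wooden block 60 by 45 by 40 mm; origin under its centre.
- hammer: Bystander: hammer with wooden handle, 260 mm long, lying; origin under its middle.
- jar: Bystander: glass jar with steel lid, 70 mm thick, 90 mm high; origin under its centre.
- file_a: Bystander: file with blue handle, 260 mm long, lying; origin between handle and blade.
- clamp: Bystander: steel bar clamp 300 mm long, lying.
- mug: Bystander: white mug, 80 mm thick, 90 mm high.

How it is judged (in metres and radians):
On the way:
1. the scraper is fully home in the rack's slot, still held by the fingers, with the turn-button still open (z of scraper in the frame of head below -0.075 m and x of scraper in the frame of head between -0.005 and 0.005 m and y of scraper in the frame of head between -0.007 and 0.007 m and angle between the z axis of scraper and the z axis of head, either way round below 0.08 rad and contact force between the fingers and scraper above 1 N and value of joint button above 0.8 rad), for 0.1 s.
At the end, for the whole second after the job is handed in: The scraper stands at rest in the rack's slot, its lower edge within 3 mm of the slot's floor and in line with the slot (4.5 degrees, 5 mm across, 7 mm along), released, and the turn-button is shut to within 0.15 rad (z of scraper in the frame of head below -0.075 m and x of scraper in the frame of head between -0.005 and 0.005 m and y of scraper in the frame of head between -0.007 and 0.007 m and angle between the z axis of scraper and the z axis of head, either way round below 0.08 rad and value of joint button below 0.15 rad and linear speed of scraper below 0.02 m/s); the robot touches nothing.
It fails at once if a bystander is moved by more than 30 mm (distance of any of thread, offcut, hammer, jar, file_a, clamp, mug from where it was at the start of the episode above 0.03 m).
It also fails if it takes over 61 s, if anything falls off the work surface, if the arm or the gripper's body presses on something with over 40 N, if the wrist force passes 120 N, or if a joint passes its speed limit or range.

## Working session

There is one attempt and no reset: what is moved stays moved. The work goes in short steps, each a Python script; the robot and the scene stay as the last script left them, time stands still between calls to the robot, and variables do not carry over. Pictures are saved under pics/ and viewed, at most 10 in all, crops included, and the job is handed in when it is done.

```bash
mkdir -p pics
python3 - <<'E'
from bench import arm
import cv2,pickle
d={}
for n in("side","top"):
    g=arm.get_image(n);d[n]=g
    cv2.imwrite(f"pics/{n}0.png",g["image"][:,:,::-1])
    print(n,{k:v for k,v in g.items() if k!="image"})
pickle.dump(d,open("d0.pkl","wb"))
print(arm.read_state())
E
```

```text
side {'fx': 579.5598362842798, 'fy': 579.5598362842798, 'cx': 318.7561948823397, 'cy': 245.0942860923297, 'k1': -0.07599159662464636, 'eye': array([ -44.46082942, -847.18905999, 1073.35598303]), 'attitude': array([[ 0.81230101, -0.40385453,  0.42079519],
       [-0.58320731, -0.55498176,  0.59318166],
       [-0.00602545, -0.72725289, -0.68634315]])}
top {'fx': 593.6210381789856, 'fy': 593.6210381789856, 'cx': 316.48454577938344, 'cy': 233.52314352853736, 'k1': -0.19182766576629554, 'eye': array([ 312.36636129,  -25.55577125, 1566.54850366]), 'attitude': array([[-0.01711281, -0.99205101,  0.1246673 ],
       [-0.99974557,  0.01880996,  0.01244899],
       [-0.01469502, -0.12442255, -0.9921205 ]])}
{'time': 0.1, 'joints': array([ 8.03059508e+01,  2.20863715e+01,  3.87546743e-01, -2.55673048e-02,
       -6.84121001e+01, -1.48170789e+01]), 'dq': array([-0.01198238, -0.03239077,  0.15939448,  0.04876727, -0.01666548,
        0.00291761]), 'tau': array([-9.43366067e-04, -3.93318558e+01,  1.88930315e+01,  4.19801116e+00,
       -2.55954052e-03,  9.99783680e-06]), 'ee_pos': array([259.10724989, 568.33878785, 302.92960353]), 'orientation': array([[ 9.09812452e-01, -4.15018989e-01, -7.34999519e-04],
       [-4.15019630e-01, -9.09810600e-01, -1.83845668e-03],
       [ 9.42840813e-05,  1.97769001e-03, -9.99998040e-01]]), 'force': array([-0.14183918, -0.75387539,  0.88086666]), 'wrist_torque': array([ 0.03490075, -0.02630363, -0.01710048]), 'finger_force': 0.0, 'opening': 0.9981635945260444}
```

View pics/side0.png

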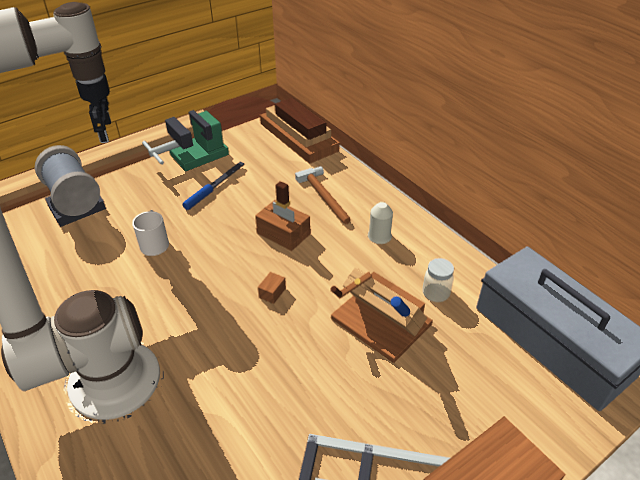

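View pics/top0.png

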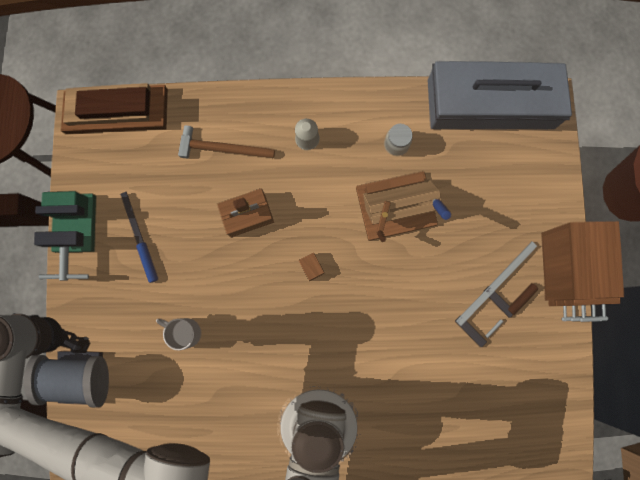

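```bash
cat > crop.py <<'E'
import cv2,numpy as np
def crop(im,x0,y0,w,h,s,grid=10):
    c=cv2.resize(im[y0:y0+h,x0:x0+w,::-1],None,fx=s,fy=s,interpolation=cv2.INTER_CUBIC)
    c=cv2.convertScaleAbs(c,alpha=1.3,beta=10)
    for v in range(-(-x0//grid)*grid,x0+w,grid):
        X=int((v-x0+.5)*s);cv2.line(c,(X,0),(X,6),(255,255,0),1);cv2.putText(c,str(v),(X-8,16),0,.33,(255,255,0),1)
    for v in range(-(-y0//grid)*grid,y0+h,grid):
        Y=int((v-y0+.5)*s);cv2.line(c,(0,Y),(6,Y),(255,255,0),1);cv2.putText(c,str(v),(8,Y+4),0,.33,(255,255,0),1)
    return c
E
python3 - <<'E'
import pickle,cv2,numpy as np
from crop import crop
d=pickle.load(open("d0.pkl","rb"));s=d["side"]["image"];t=d["top"]["image"]
cv2.imwrite("pics/scr.png",np.hstack([crop(s,247,175,72,80,5.5),crop(t,211,177,72,80,5.5)]))
cv2.imwrite("pics/rs.png",crop(s,325,263,112,84,7))
cv2.imwrite("pics/rt.png",crop(t,350,168,108,76,7))
E
```

```text
(no output)
```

View pics/scr.png

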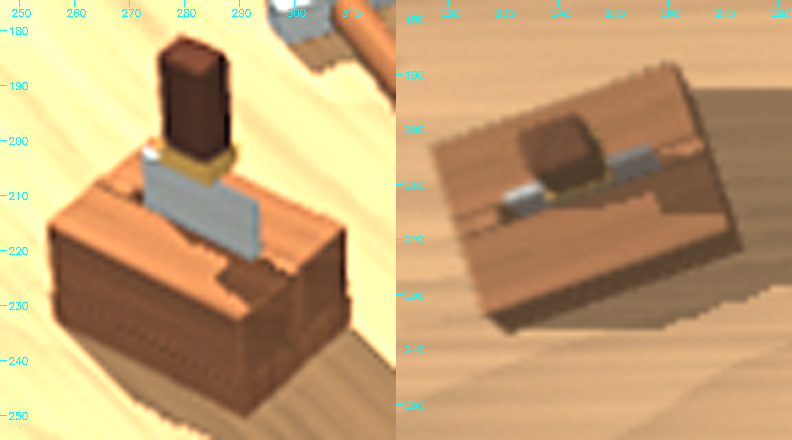

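View pics/rs.png

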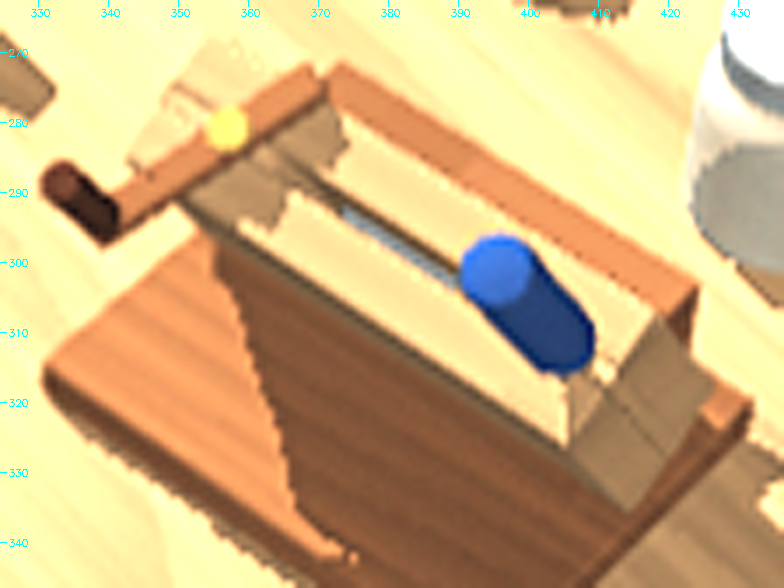

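View pics/rt.png

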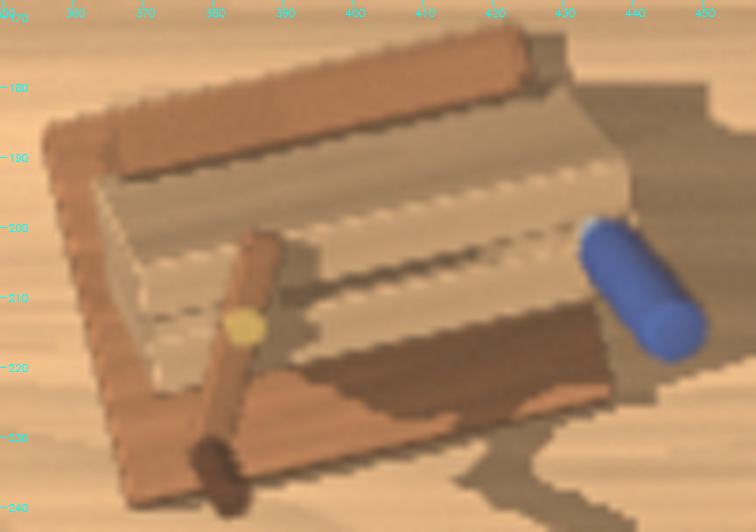

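```bash
cat > cam.py <<'E'
import numpy as np
from scipy.spatial.transform import Rotation as Ro
def proj(c,P):
    q=(np.atleast_2d(P)-c["eye"])@c["attitude"]
    s=q[:,:2]/q[:,2:]; s=s*(1+c["k1"]*(s**2).sum(1,keepdims=True))
    return s*c["fx"]+[c["cx"],c["cy"]]
def head(p): return Ro.from_euler('ZY',[p[2],-32],degrees=True).as_matrix(),np.array([p[0],p[1],118.])
def stand(p): return Ro.from_euler('Z',p[2],degrees=True).as_matrix(),np.array([p[0],p[1],0.])
def scr(p): return Ro.from_euler('ZYX',p[2:5],degrees=True).as_matrix(),np.array([p[0],p[1],20.])
E
cat > fit.py <<'E'
import pickle,numpy as np
from scipy.optimize import least_squares
from cam import *
d=pickle.load(open("d0.pkl","rb"))
def fit(name,f,p0,obs):
    def res(p):
        R,t=f(p);return np.concatenate([(proj(d[v],R@np.array(m,float)+t)[0]-u) for v,m,u in obs]).ravel()
    s=least_squares(res,p0,loss='soft_l1',f_scale=1)
    print(name,np.round(s.x,2));
    for o,r in zip(obs,res(s.x).reshape(-1,2)):print('  ',o[0],o[1],np.round(r,1))
    return s.x
H=fit('head',head,[650,-150,10],[('top',(25,85,0),(370.9,205.8)),('top',(25,-95,0),(439.2,190.4)),('top',(-25,-95,0),(435.2,210.4)),('top',(-25,85,0),(372.4,223.2)),('top',(0,52,12),(384.4,214.2)),('top',(0,-80,97),(445.8,214.6)),
('side',(25,-95,0),(419,306.5)),('side',(-25,-95,0),(405.6,326.4)),('side',(0,52,12),(356.9,281.1)),('side',(0,-80,97),(395.5,301.2)),('side',(25,85,0),(355,268)),('side',(-25,85,0),(342.8,285.4))])
R,t=head(H)
def pegres(a):
    m=R@np.array([-50*np.sin(a[0]),52+50*np.cos(a[0]),52])+t
    return np.r_[proj(d['top'],m)[0]-[382.6,238.2],proj(d['side'],m)[0]-[333.1,288.2]]
s=least_squares(pegres,[1.5]);print('button',s.x,s.fun)
S=fit('stand',stand,[600,200,19],[('side',(-43,62,65),(255.2,215.4)),('side',(-43,-62,65),(291,232.7)),('side',(43,-62,65),(309.2,216)),('side',(43,62,65),(273.4,200.3)),('side',(-43,-62,0),(291,250)),('side',(-43,62,0),(256.9,233.6)),('side',(43,-62,0),(310.1,233.6)),
('top',(43,62,65),(217,203)),('top',(43,-62,65),(260.7,187.8)),('top',(-43,-62,65),(270.5,218.3)),('top',(-43,62,65),(226.3,232.9))])
C=fit('scr',scr,[600,200,19,0,0],[('side',(0,35,76),(272.5,201.8)),('side',(0,-35,76),(293.8,211.8)),('side',(-11,15,151),(275.6,184.5)),('side',(11,15,151),(279.6,181.4)),('side',(11,-15,151),(288,185)),('side',(-11,-15,151),(283.8,188.1)),
('top',(0,35,76),(230,213.4)),('top',(0,-35,76),(257.8,204.7)),('top',(11,15,151),(233,200.1)),('top',(11,-15,151),(241.8,196.9)),('top',(-11,-15,151),(247,202)),('top',(-11,15,151),(237.6,205.6))])
np.savez('poses.npz',H=H,S=S,C=C)
E
python3 fit.py
```

```text
head [ 554.49 -225.52   11.44]
   top (25, 85, 0) [-1.7  0.2]
   top (25, -95, 0) [0.5 0.2]
   top (-25, -95, 0) [ 6.6 -1.6]
   top (-25, 85, 0) [-0.1  1. ]
   top (0, 52, 12) [ 0.3 -0.1]
   top (0, -80, 97) [0.8 1.3]
   side (25, -95, 0) [0.  0.3]
   side (-25, -95, 0) [ 0.2 -0.2]
   side (0, 52, 12) [ 1.  -0.3]
   side (0, -80, 97) [-0.1 -0.3]
   side (25, 85, 0) [-0.4 -1.8]
   side (-25, 85, 0) [-0.7 -1.2]
button [1.15285261] [ 0.04605176  0.92473161  0.0992569  -0.2759397 ]
stand [563.2  178.51  18.39]
   side (-43, 62, 65) [-1.1 -0.8]
   side (-43, -62, 65) [-0.6 -0.1]
   side (43, -62, 65) [ 1.  -0.9]
   side (43, 62, 65) [ 0.9 -2. ]
   side (-43, -62, 0) [0.4 0.6]
   side (-43, 62, 0) [-0.9 -1.1]
   side (43, -62, 0) [ 0.4 -0.6]
   top (43, 62, 65) [-0.6  0.4]
   top (43, -62, 65) [ 0.9 -0.3]
   top (-43, -62, 65) [1.7 0.2]
   top (-43, 62, 65) [0.4 1.6]
scr [560.46 174.04  18.97   2.1    0.91]
   side (0, 35, 76) [-0.3  0.1]
   side (0, -35, 76) [-0.7  0. ]
   side (-11, 15, 151) [-0.7 -0.8]
   side (11, 15, 151) [ 0.6 -1.7]
   side (11, -15, 151) [ 1.5 -1.1]
   side (-11, -15, 151) [ 0.4 -0.1]
   top (0, 35, 76) [1.3 0.1]
   top (0, -35, 76) [-0.4 -0.6]
   top (11, 15, 151) [-0.1  0.2]
   top (11, -15, 151) [ 2.9 -0.8]
   top (-11, -15, 151) [0.6 2.5]
   top (-11, 15, 151) [-1.8  3.1]
```

```bash
sed -i "s/('top',(-25,-95,0),(435.2,210.4)),//" fit.py; python3 fit.py | grep -E '^[a-z]'
cat > pose.py <<'E'
import numpy as np
from cam import *
P=np.load('poses.npz')
def tool(R,sgn=1):  # tool orientation holding scraper of rotation R
    return np.column_stack([sgn*R[:,1],sgn*R[:,0],-R[:,2]])
GZ=120.  # grasp height on scraper
def tcp(R,t,up=0,off=(0,0,0),gz=None):  # scraper frame -> TCP
    return t+R@(np.array(off,float)+[0,0,(gz or GZ)+54+up])
E
python3 - <<'E'
from bench import arm
from pose import *
R,t=scr(P['C']);Rs=Ro.from_euler('Z',P['S'][2]*.5+P['C'][2]*.5,degrees=True).as_matrix()
h=t+R@[0,0,120]; print(h)
RH,tH=head(P['H'])
for s in(1,-1):
    print(s)
    for up in(120,0):print(np.round(arm.ik(h+[0,0,54+up],tool(Rs,s)) ,1))
    for z in(60,0,-78):
        j=arm.ik(tH+RH@[0,0,z+174],tool(RH,s));print(j if j is None else np.round(j,1))
E
```

```text
head [ 554.64 -225.78   11.58]
button [1.14409672] [ 0.06265286  0.88750631  0.13809769 -0.31195789]
stand [563.2  178.51  18.39]
scr [560.46 174.04  18.97   2.1    0.91]
[565.23914388 173.67806304 139.90405456]
1
[ 32.8  18.4  -3.6   0.  -68.  165.9]
[ 32.8  24.5 -12.9   0.  -52.7 165.9]
[ -20.6    2.6  -19.1  -24.4  -43.1 -133.5]
[ -18.7    7.9  -20.4  -26.8  -36.4 -131.5]
[ -16.8   15.7  -20.1  -31.3  -29.  -127.4]
-1
[ 32.8  18.4  -3.6   0.  -68.  -14.1]
[ 32.8  24.5 -12.9   0.  -52.7 -14.1]
[-20.6   2.6 -19.1 -24.4 -43.1  46.5]
[-18.7   7.9 -20.4 -26.8 -36.4  48.5]
[-16.8  15.7 -20.1 -31.3 -29.   52.6]
```

Run:
```python
from bench import arm
from pose import *
import cv2
R,t=scr(P['C']);Rs=Ro.from_euler('Z',18.7,degrees=True).as_matrix()
T=tool(Rs,-1);h=t+R@[0,0,120];h[2]=140
arm.move_ptp(h+[0,0,54+110],T)
arm.move_straight(h+[0,0,54],T,rate=80)
s=arm.read_state();f0=s['force']
arm.gripper_close(90)
s=arm.read_state();print(s['time'],s['opening'],s['finger_force'],s['force']-f0,s['ee_pos']-h)
arm.move_straight(h+[0,0,54+130],T,rate=80)
s=arm.read_state();print(s['time'],s['opening'],s['finger_force'],s['force']-f0)
RH,tH=head(P['H'])
arm.move_ptp(tH+RH@[0,0,100+174],tool(RH,-1))
arm.move_straight(tH+RH@[0,0,30+174],rate=100)
s=arm.read_state();print(s['time'],s['finger_force'],s['ee_pos']-(tH+RH@[0,0,204]))
import pickle
d={n:arm.get_image(n) for n in("side","top")};pickle.dump((d,s),open('d1.pkl','wb'))
from crop import crop
cv2.imwrite("pics/h1.png",np.vstack([crop(d['side']['image'],325,215,115,130,4.4).__getitem__((slice(0,300))) ,crop(d['side']['image'],325,215,115,130,4.4)[300:]]))
cv2.imwrite("pics/h2.png",crop(d['top']['image'],345,165,110,80,7))
```

```text
4.0417 0.24800409057684641 88.42153072357178 [1.4625991  0.92341547 0.90596163] [ 0.32515129  0.1707787  54.31318653]
5.8167 0.24522586592508752 87.95997977256775 [ 0.67165303  0.43880937 -1.3138615 ]
8.2917 87.89866089820862 [ 0.22613479 -0.09468607  0.46591006]
```

View pics/h1.png

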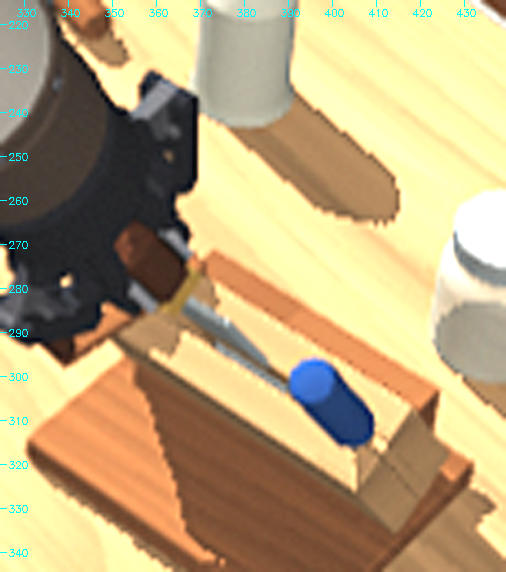

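View pics/h2.png

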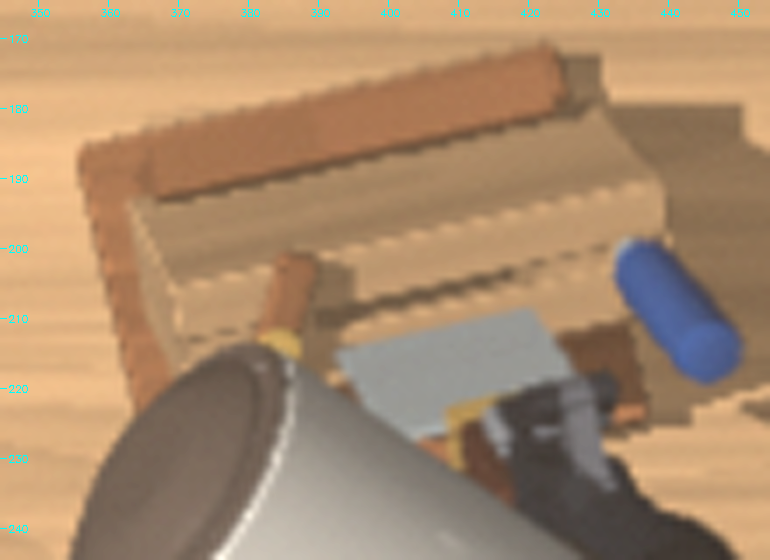

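Run:
```python
import pickle
from pose import *
d,s=pickle.load(open('d1.pkl','rb'))
O=s['orientation'];R=np.column_stack([-O[:,1],-O[:,0],-O[:,2]])
t=s['ee_pos']-R@[0,0,174]
RH,tH=head(P['H'])
print('scr in head',RH.T@(t-tH),np.degrees(Ro.from_matrix(RH.T@R).as_rotvec()))
for v,m in(('top',(0,35,0)),('top',(0,-35,0)),('top',(0,35,76)),('side',(0,-35,0)),('side',(0,-35,76)),('side',(0,0,151))):print(v,m,proj(d[v],R@m+t))
print('slot')
for v in('top','side'):
  for m in((0,37,0),(0,-37,0),(3.5,37,0),(3.5,-37,0),(-3.5,37,0),(-3.5,-37,0)):print(v,m,proj(d[v],RH@m+tH))
```

```text
scr in head [ 0.51441942 -0.2150014  30.28783315] [-0.02531703 -0.03152812  0.03432316]
top (0, 35, 0) [[393.23043311 215.23401142]]
top (0, -35, 0) [[420.98807674 209.04071371]]
top (0, 35, 76) [[400.42610234 227.72908309]]
side (0, -35, 0) [[386.85942044 298.25610028]]
side (0, -35, 76) [[376.95111408 288.16305768]]
side (0, 0, 151) [[351.98232532 268.15982431]]
slot
top (0, 37, 0) [[389.70411127 210.96280144]]
top (0, -37, 0) [[418.51420621 204.56397123]]
top (3.5, 37, 0) [[389.50443314 209.684935  ]]
top (3.5, -37, 0) [[418.34328168 203.28456089]]
top (-3.5, 37, 0) [[389.9032608  212.23818605]]
top (-3.5, -37, 0) [[418.6846074  205.84092648]]
side (0, 37, 0) [[364.74237765 285.72441503]]
side (0, -37, 0) [[391.02137995 302.6070768 ]]
side (3.5, 37, 0) [[365.6275633  284.43906873]]
side (3.5, -37, 0) [[391.92516735 301.28159319]]
side (-3.5, 37, 0) [[363.8567347 287.0103066]]
side (-3.5, -37, 0) [[390.11708    303.93312046]]
```

Run:
```python
import pickle,cv2
from pose import *
d0=pickle.load(open('d0.pkl','rb'));d1,s=pickle.load(open('d1.pkl','rb'))
O=s['orientation'];R=np.column_stack([-O[:,1],-O[:,0],-O[:,2]]);t=s['ee_pos']-R@[0,0,174]
RH,tH=head(P['H'])
def samp(c,R,t,pts):
    q=proj(c,np.array(pts,float)@R.T+t).astype(np.float32)
    g=cv2.cvtColor(c['image'],cv2.COLOR_RGB2GRAY)
    return cv2.remap(g,q[None,:,0].copy(),q[None,:,1].copy(),cv2.INTER_LINEAR)[0].astype(float)
def show(n,c,R,t,ax,rng,oth):
    print(n,[(round(float(a),1),int(np.mean(samp(c,R,t,[(a,o,0) if ax==0 else (o,a,0) if ax==1 else (0,o,a) for o in oth])))) for a in rng])
print('across slot');
show('top x',d0['top'],RH,tH,0,np.arange(-30,33,1.),np.arange(-30,15,1))
show('side x',d0['side'],RH,tH,0,np.arange(-30,33,1.),np.arange(0,18,1))
print('along slot')
for v in('top','side'):
    for x in(-2,0,2):show(f'{v} y x={x}',d0[v],RH,tH,1,np.arange(-60,50,2.),[x])
print('blade')
show('top z',d1['top'],R,t,2,np.arange(-12,10,1.),np.arange(-20,20,1))
show('top y',d1['top'],R,t,1,np.r_[np.arange(-42,-28,1.),np.arange(28,42,1.)],[0])
q=[(0,y,8) for y in np.r_[np.arange(-45,-25,1.),np.arange(25,45,1.)]]
print('top y z=8',[(int(p[1]),int(v)) for p,v in zip(q,samp(d1['top'],R,t,q))])
show('side z',d1['side'],R,t,2,np.arange(-12,10,1.),np.arange(-30,-15,1))
q=[(0,y,z) for z in(20,40) for y in np.arange(-45,-25,1.)]
print('side y z=20,40',[(int(p[1]),int(v)) for p,v in zip(q,samp(d1['side'],R,t,q))])
```

```text
across slot
top x [(-30.0, 62), (-29.0, 62), (-28.0, 63), (-27.0, 65), (-26.0, 70), (-25.0, 78), (-24.0, 89), (-23.0, 102), (-22.0, 111), (-21.0, 115), (-20.0, 116), (-19.0, 117), (-18.0, 116), (-17.0, 115), (-16.0, 114), (-15.0, 114), (-14.0, 113), (-13.0, 113), (-12.0, 113), (-11.0, 114), (-10.0, 114), (-9.0, 115), (-8.0, 117), (-7.0, 118), (-6.0, 119), (-5.0, 120), (-4.0, 119), (-3.0, 113), (-2.0, 104), (-1.0, 95), (0.0, 85), (1.0, 76), (2.0, 71), (3.0, 71), (4.0, 77), (5.0, 87), (6.0, 100), (7.0, 110), (8.0, 115), (9.0, 116), (10.0, 117), (11.0, 116), (12.0, 115), (13.0, 114), (14.0, 114), (15.0, 113), (16.0, 113), (17.0, 113), (18.0, 113), (19.0, 114), (20.0, 115), (21.0, 116), (22.0, 117), (23.0, 118), (24.0, 119), (25.0, 118), (26.0, 115), (27.0, 108), (28.0, 102), (29.0, 99), (30.0, 97), (31.0, 96), (32.0, 94)]
side x [(-30.0, 66), (-29.0, 62), (-28.0, 64), (-27.0, 82), (-26.0, 116), (-25.0, 150), (-24.0, 173), (-23.0, 184), (-22.0, 186), (-21.0, 186), (-20.0, 184), (-19.0, 183), (-18.0, 181), (-17.0, 179), (-16.0, 177), (-15.0, 176), (-14.0, 176), (-13.0, 177), (-12.0, 178),
[... 6008 characters left out ...]
(-9.0, 82), (-8.0, 83), (-7.0, 83), (-6.0, 84), (-5.0, 85), (-4.0, 85), (-3.0, 85), (-2.0, 86), (-1.0, 86), (0.0, 86), (1.0, 86), (2.0, 86), (3.0, 86), (4.0, 86), (5.0, 86), (6.0, 86), (7.0, 86), (8.0, 87), (9.0, 87)]
side y z=20,40 [(-45, 173), (-44, 172), (-43, 168), (-42, 172), (-41, 167), (-40, 164), (-39, 156), (-38, 141), (-37, 124), (-36, 116), (-35, 110), (-34, 103), (-33, 102), (-32, 97), (-31, 97), (-30, 97), (-29, 93), (-28, 91), (-27, 94), (-26, 93), (-45, 165), (-44, 158), (-43, 153), (-42, 143), (-41, 139), (-40, 135), (-39, 128), (-38, 122), (-37, 119), (-36, 113), (-35, 107), (-34, 107), (-33, 105), (-32, 103), (-31, 97), (-30, 94), (-29, 96), (-28, 93), (-27, 91), (-26, 91)]
```

Run:
```python
import pickle,cv2
from pose import *
d0=pickle.load(open('d0.pkl','rb'));d1,s=pickle.load(open('d1.pkl','rb'))
O=s['orientation'];R=np.column_stack([-O[:,1],-O[:,0],-O[:,2]]);t=s['ee_pos']-R@[0,0,174]
def sat(c): # red minus blue: steel is grey
    im=c['image'].astype(np.float32); return im[:,:,0]-im[:,:,2]
def prof(c,f,rng,oth):
    out=[]
    for a in rng:
        q=proj(c,np.array([f(a,o) for o in oth],float)@R.T+t).astype(np.float32)
        out.append((round(float(a),1),int(cv2.remap(sat(c),q[None,:,0].copy(),q[None,:,1].copy(),1).mean())))
    return out
print('top z',prof(d1['top'],lambda a,o:(0,o,a),np.arange(-8,8,1.),range(-28,29)))
print('top y-',prof(d1['top'],lambda a,o:(0,a,o),np.arange(-41,-29,1.),range(8,30)))
print('top y+',prof(d1['top'],lambda a,o:(0,a,o),np.arange(29,41,1.),range(8,30)))
for x in (0,):
  print('side z y-30..-15',prof(d1['side'],lambda a,o:(x,o,a),np.arange(-10,10,1.),range(-30,-14)))
  print('side y-',prof(d1['side'],lambda a,o:(x,a,o),np.arange(-45,-25,1.),range(15,60)))
# edge along image normal for rows of the side view
for z in(20,30,40,50,60): print(z,prof(d1['side'],lambda a,o:(0,a,z),np.arange(-44,-26,1.),[0]))
```

```text
top z [(-8.0, 48), (-7.0, 42), (-6.0, 37), (-5.0, 31), (-4.0, 25), (-3.0, 19), (-2.0, 15), (-1.0, 11), (0.0, 8), (1.0, 6), (2.0, 5), (3.0, 4), (4.0, 3), (5.0, 3), (6.0, 3), (7.0, 3)]
top y- [(-41.0, 52), (-40.0, 53), (-39.0, 52), (-38.0, 51), (-37.0, 46), (-36.0, 39), (-35.0, 30), (-34.0, 20), (-33.0, 11), (-32.0, 6), (-31.0, 3), (-30.0, 2)]
top y+ [(29.0, 3), (30.0, 3), (31.0, 3), (32.0, 2), (33.0, 2), (34.0, 3), (35.0, 7), (36.0, 13), (37.0, 22), (38.0, 32), (39.0, 40), (40.0, 46)]
side z y-30..-15 [(-10.0, 13), (-9.0, 11), (-8.0, 10), (-7.0, 8), (-6.0, 7), (-5.0, 6), (-4.0, 5), (-3.0, 4), (-2.0, 3), (-1.0, 1), (0.0, 0), (1.0, 0), (2.0, 0), (3.0, -1), (4.0, -2), (5.0, -3), (6.0, -3), (7.0, -4), (8.0, -4), (9.0, -4)]
side y- [(-45.0, 94), (-44.0, 89), (-43.0, 83), (-42.0, 75), (-41.0, 67), (-40.0, 57), (-39.0, 48), (-38.0, 38), (-37.0, 28), (-36.0, 20), (-35.0, 13), (-34.0, 8), (-33.0, 3), (-32.0, 0), (-31.0, -2), (-30.0, -4), (-29.0, -6), (-28.0, -7), (-27.0, -7), (-26.0, -6)]
20 [(-44.0, 102), (-43.0, 101), (-42.0, 102), (-41.0, 93), (-40.0, 88), (-39.0, 78), (-38.0, 56), (-37.0, 
[... 372 characters left out ...]
[(-44.0, 76), (-43.0, 71), (-42.0, 58), (-41.0, 53), (-40.0, 48), (-39.0, 39), (-38.0, 31), (-37.0, 27), (-36.0, 19), (-35.0, 12), (-34.0, 9), (-33.0, 3), (-32.0, 3), (-31.0, -3), (-30.0, -6), (-29.0, -2), (-28.0, -5), (-27.0, -7)]
50 [(-44.0, 81), (-43.0, 69), (-42.0, 64), (-41.0, 58), (-40.0, 47), (-39.0, 39), (-38.0, 36), (-37.0, 26), (-36.0, 16), (-35.0, 15), (-34.0, 9), (-33.0, 6), (-32.0, 0), (-31.0, -3), (-30.0, 0), (-29.0, -4), (-28.0, -8), (-27.0, -5)]
60 [(-44.0, 76), (-43.0, 71), (-42.0, 69), (-41.0, 56), (-40.0, 50), (-39.0, 43), (-38.0, 34), (-37.0, 25), (-36.0, 23), (-35.0, 16), (-34.0, 11), (-33.0, 5), (-32.0, 0), (-31.0, 1), (-30.0, -4), (-29.0, -7), (-28.0, -4), (-27.0, -6)]
```

```bash
cat > ins.py <<'E'
from bench import arm
from pose import *
RH,tH=head(P['H']);TO=tool(RH,-1)
def go(z,x=0,y=0,rate=30): arm.move_straight(tH+RH@[x,y,z+174],TO,rate=rate)
def st(f0):
    s=arm.read_state();return s['time'],RH.T@(s['force']-f0),RH.T@(s['ee_pos']-tH)-[0,0,174]
E
python3 - <<'E'
from ins import *
go(20);arm.hold(.3);f0=arm.read_state()['force'];np.save('f0.npy',f0)
x=-.5;y=0;z=20
while z>-34:
    z-=4;go(z,x,y,25);T,f,p=st(f0)
    print(z,round(T,1),np.round(f,1),np.round(p,1))
    if abs(f[2])>10 or abs(f[:2]).max()>14:break
E
```

```text
16 9.5 [ 0.5  0.5 -0.1] [-0.7  0.1 15.7]
12 9.8 [ 0.4 -0.1 -0.2] [-0.6  0.  11.8]
8 10.1 [-1.6  0.1  0. ] [-0.6  0.   7.8]
4 10.4 [0.6 0.5 1.3] [-0.6  0.   3.8]
0 10.7 [-0.1 -0.6  0.6] [-0.6  0.1 -0.2]
-4 11.0 [ 0.6  0.4 -0.5] [-0.6  0.  -4.2]
-8 11.3 [-0.2  0.4  1. ] [-0.6  0.  -8.2]
-12 11.6 [0.1 0.7 0. ] [ -0.6   0.1 -12.2]
-16 11.9 [-0.   0.9  1.1] [ -0.6   0.1 -16.2]
-20 12.3 [-0.6  0.7  0.1] [ -0.6   0.  -20.2]
-24 12.6 [-0.2  0.4  0.6] [ -0.6   0.1 -24.2]
-28 12.9 [-0.2  0.4  0.9] [ -0.6   0.  -28.2]
-32 13.2 [0.4 0.3 0.8] [ -0.6   0.1 -32.2]
-36 13.5 [-0.2  0.4 -0.1] [ -0.6   0.  -36.2]
```

Run:
```python
from ins import *
f0=np.load('f0.npy')
x=-.5;y=0;z=-36
while z>-86:
    z-=3 if z>-70 else 1;go(z,x,y,20);T,f,p=st(f0)
    print(z,round(T,1),np.round(f,1),np.round(p,1))
    if f[2]>25 or abs(f[:2]).max()>25:break
    x+=np.clip(f[0]*.03,-.5,.5); y+=np.clip(f[1]*.03,-.5,.5)
arm.hold(.3);T,f,p=st(f0);print(T,f,p,arm.read_state()['finger_force'])
```

```text
-39 13.8 [-3.1  0.6  2.5] [ -1.3   0.  -39. ]
-42 14.1 [-3.1 -0.5  4.7] [ -1.6   0.2 -42. ]
-45 14.4 [-3.9  0.   3.4] [ -1.6   0.2 -45.2]
-48 14.7 [-3.   0.3  5.2] [ -1.7   0.2 -47.9]
-51 15.0 [-3.5 -0.3  4. ] [ -1.6   0.3 -51. ]
-54 15.3 [-3.8  0.4  4.5] [ -1.7   0.3 -54. ]
-57 15.6 [-3.5 -0.2  4.3] [ -1.7   0.3 -57.1]
-60 15.9 [-4.1  0.8  2.8] [ -1.7   0.2 -60.1]
-63 16.2 [-3.3  0.2  3.7] [ -1.8   0.2 -63.1]
-66 16.5 [-3.8 -0.3  3.9] [ -1.8   0.2 -66.1]
-69 16.8 [-3.7  1.   3.8] [ -1.8   0.2 -69. ]
-72 17.1 [-3.7  0.7  4.3] [ -1.8   0.1 -72. ]
-73 17.3 [-4.4  0.1  4.5] [ -1.8   0.1 -72.9]
-74 17.6 [-4.4  1.3  4.8] [ -1.8   0.1 -73.8]
-75 17.8 [-3.   0.   5.6] [ -1.9   0.1 -74.8]
-76 18.1 [-2.7 -0.2  6.4] [ -1.9   0.1 -75.7]
-77 18.3 [-2.7  0.4  5. ] [ -1.9   0.1 -76.7]
-78 18.6 [-3.   1.4  5.3] [ -1.9   0.  -77.6]
-79 18.8 [-3.9  1.7 14.3] [ -2.    0.  -77.7]
-80 19.1 [-4.1  2.7 21.9] [ -2.   -0.  -77.7]
-81 19.3 [-4.8  3.2 28.4] [ -2.   -0.1 -77.7]
19.6417 [-5.21190694  3.27125368 28.80065168] [ -1.96601578  -0.0862885  -77.77942845] 91.9758403301239
```

```bash
cat >> ins.py <<'E'
c,sn=np.cos(.57),np.sin(.57)
xa=RH@[c,sn,0];ya=RH@[-sn,c,0];TB=np.column_stack([-ya,-xa,-RH[:,2]])
def peg(a,z,off=(-.4,0)): # TCP for grasp point on peg at angle a, height z above face
    return tH+RH@[-50*np.sin(a)+off[0],52+50*np.cos(a)+off[1],z+54]
E
python3 - <<'E'
from ins import *
f0=np.load('f0.npy')
for z in(130,40):print(arm.ik(peg(1.14,z),TB))
print(arm.ik(peg(0,40),TB))
# relax the push, release, retreat along the slot axis
p=RH.T@(arm.read_state()['ee_pos']-tH)-[0,0,174]
go(-78,-1.6,.1,20)
arm.open_gripper();arm.hold(.2);T,f,p=st(f0);print(T,f,p)
go(30,-1.6,.1,80)
T,f,p=st(f0);print(T,f,p)
arm.move_straight(peg(1.14,135),TB,rate=80)
import pickle,cv2
from crop import crop
arm.hold(.2);s=arm.read_state();print(s['time'],RH.T@(s['ee_pos']-peg(1.14,135)))
d={n:arm.get_image(n) for n in("side","top")};pickle.dump((d,s),open('d2.pkl','wb'))
cv2.imwrite("pics/r1.png",np.hstack([crop(d['side']['image'],325,220,110,130,3.6),crop(d['top']['image'],345,165,110,130,3.6)]))
E
```

```text
[-11.2584489    0.60392292 -32.24031428 -24.67745888 -29.51136691
  74.1058926 ]
[-10.28506336  11.61958429 -30.70901276 -33.70980728 -20.82845992
  83.39722417]
[ -2.01839486  10.29642996 -31.45924304 -23.27382275 -18.37766632
  66.45452619]
20.7917 [1.05395483 0.16136165 2.08344154] [ -1.60661287   0.09630865 -77.98973184]
22.2917 [0.25295913 0.47820847 1.09661019] [-1.8659615   0.19590663 29.46563216]
23.725 [ 0.14637048 -0.25003996 -0.01215423]
```

View pics/r1.png

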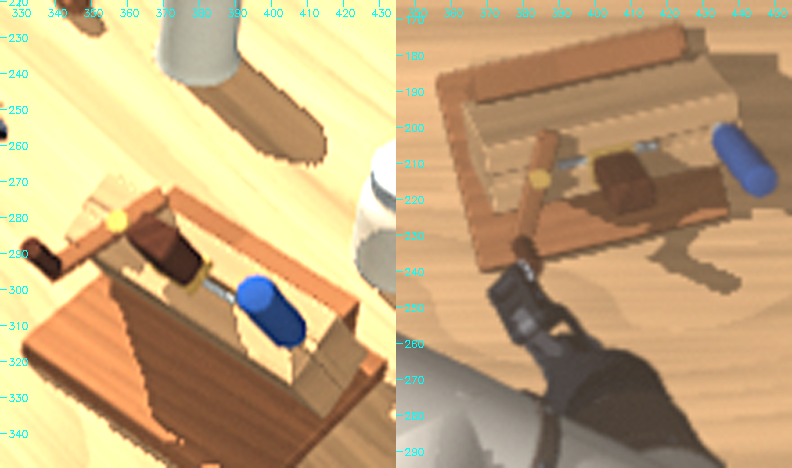

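Run:
```python
from ins import *
def rep(tag):
    s=arm.read_state();p=RH.T@(s['ee_pos']-tH);print(tag,round(s['time'],1),np.round(RH.T@(s['force']-f0),1),np.round(p-[0,0,54],1),round(np.arctan2(-p[0]-.4,p[1]-52),3),round(s['opening'],3),round(s['finger_force'],1));return RH.T@(s['force']-f0)
arm.hold(.1);f0=arm.read_state()['force']
arm.move_straight(peg(1.14,80),TB,rate=80);f=rep('up')
arm.move_straight(peg(1.14,38),TB,rate=60);f=rep('down')
if abs(f).max()<8:
    arm.gripper_close(40);rep('grip')
    for a in np.arange(1.05,-.01,-.105):
        arm.move_straight(peg(a,38),TB,rate=40);f=rep(round(a,2))
        if abs(f).max()>30:break
```

```text
up 24.8 [-0.1  0.6  0.7] [-45.7  72.8  80.1] 1.14 0.996 0.0
down 25.6 [0.1 1.  1.3] [-45.8  72.8  38. ] 1.141 1.004 0.0
grip 26.3 [0.5 1.4 3.1] [-45.7  72.8  38.2] 1.14 0.163 38.9
1.05 26.5 [-3.  -3.   2.7] [-44.3  76.4  38.1] 1.063 0.161 39.3
0.94 26.8 [-3.4 -1.6  6. ] [-42.2  81.4  38.1] 0.958 0.162 39.5
0.84 27.1 [-4.6 -1.1  5.8] [-39.8  85.7  38.1] 0.862 0.162 39.5
0.74 27.4 [-5.2  0.3  6.1] [-36.9  90.1  38. ] 0.763 0.16 39.7
0.63 27.7 [-7.1  0.5  8.1] [-33.8  93.7  38. ] 0.675 0.163 39.8
0.53 27.9 [-6.9  1.1  9.4] [-30.6  96.9  37.9] 0.592 0.162 39.9
0.42 28.2 [-6.5  3.3  8.8] [-26.2  99.9  37.8] 0.494 0.167 40.1
0.32 28.5 [-7.7  5.6  8.1] [-21.6 102.   37.7] 0.401 0.165 40.1
0.21 28.8 [-8.1  5.9  9.3] [-17.2 103.7  37.6] 0.315 0.164 40.2
0.11 29.1 [-7.7  6.3  8.7] [-11.7 104.5  37.6] 0.211 0.163 40.2
0.0 29.4 [-7.1  8.3  8.3] [ -6.  104.8  37.5] 0.105 0.165 40.1
```

Run:
```python
from ins import *
f0=0
def rep(tag):
    s=arm.read_state();p=RH.T@(s['ee_pos']-tH);f=RH.T@s['force'];print(tag,round(s['time'],1),np.round(f,1),np.round(p-[0,0,54],1),round(np.arctan2(-p[0]-.4,p[1]-52),3));return f
arm.hold(.5);rep('hold')
for a in (-.04,-.08,-.12,-.16):
    arm.move_straight(peg(a,38),TB,rate=40);arm.hold(.3);f=rep(a)
    if abs(f[0])>18:break
```

```text
hold 29.9 [-6.6  6.8  8.1] [ -6.  104.8  37.5] 0.105
-0.04 30.4 [-5.8  7.4  7.3] [ -3.6 104.7  37.5] 0.061
-0.08 31.0 [-7.5  6.4  8.3] [ -2.6 104.7  37.5] 0.041
-0.12 31.5 [-5.9  6.9  7.7] [-1.000e-01  1.045e+02  3.750e+01] -0.006
-0.16 32.1 [-8.6  6.6  7.5] [  1.3 104.2  37.5] -0.033
```

Run:
```python
from ins import *
import pickle,cv2
from crop import crop
s=arm.read_state();arm.move_straight(s['ee_pos'],TB,rate=20);arm.hold(.2)
s=arm.read_state();print(np.round(RH.T@(s['ee_pos']-tH),1),np.round(RH.T@s['force'],1))
arm.open_gripper();arm.hold(.1)
s=arm.read_state();print(np.round(RH.T@(s['ee_pos']-tH),1),np.round(RH.T@s['force'],1))
p=s['ee_pos'];arm.move_straight(p+RH@[0,0,60],TB,rate=60)
arm.move_straight(p+RH@[-60,40,140],TB,rate=120);arm.hold(.3)
s=arm.read_state();print(s['time'],np.round(s['force'],1))
d={n:arm.get_image(n) for n in("side","top")};pickle.dump((d,s),open('d3.pkl','wb'))
cv2.imwrite("pics/e1.png",np.hstack([crop(d['side']['image'],320,255,110,85,3.6),crop(d['top']['image'],345,165,110,85,3.6)]))
for a in(-.1,0,.1,.2):
    m=tH+RH@[-50*np.sin(a)-.4,52+50*np.cos(a),52];print(a,[np.round(proj(d[v],m)[0],1) for v in('side','top')])
```

```text
[  0.4 104.6  91.4] [-2.3  2.3  5.2]
[  1.3 104.2  91.5] [-0.5 -0.5  0.1]
36.0417 [ 0.1 -0.2  0.1]
-0.1 [array([336.3, 262.7]), array([367.8, 223.2])]
0 [array([335. , 264.5]), array([368. , 225.1])]
0.1 [array([333.8, 266.4]), array([368.5, 226.9])]
0.2 [array([332.8, 268.4]), array([369.1, 228.7])]
```

View pics/e1.png

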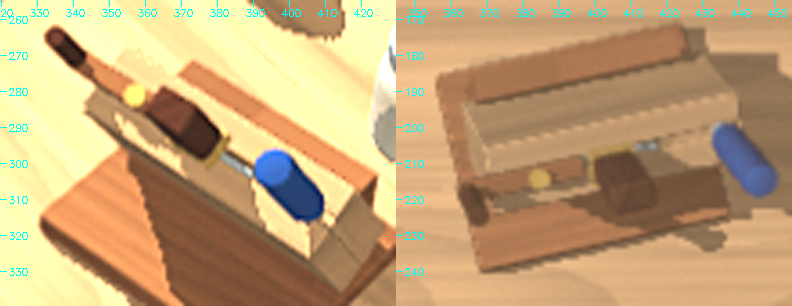

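```bash
python3 -c "
from bench import arm
print(arm.close_job())"
```

```text
the job is handed in; nothing more can be done
None
```

The scraper was pushed fully home while still held with the turn-button open. I then swung the button shut (within about 0.05 rad by camera), released everything and handed the job in at about 36 s; no verdict was returned.

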